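Grade the capacitors on the test rail

TASK

Stand the four capacitors on the pads of the test rail in order of size: the smallest on the red pad at one end, then each next larger one on the next pad along, with the largest at the far end. Set each down gently, upright and centred on its pad, without dropping or tipping any over, let go of them all, and leave the solder spool and the multimeter where they are.

Things in the scene. Friction and masses are not known exactly. Their poses are not given: they have to be found in the camera images.
- cap_green_mid (a point): centre (half-way up, on the axis) of the smallest capacitor: an upright cylinder with a green sleeve, 30 mm in diameter and 40 mm tall, with a black disc in its top and two brass terminals that add 3 mm on top; stands loose on the bench; z is up along its axis; about 35 g
- cap_yellow_mid (a point): centre (half-way up, on the axis) of the second smallest capacitor: an upright cylinder with a yellow sleeve, 38 mm in diameter and 52 mm tall, with a black disc in its top and two brass terminals that add 3 mm on top; stands loose on the bench; z is up along its axis; about 70 g
- cap_blue_mid (a point): centre (half-way up, on the axis) of the second largest capacitor: an upright cylinder with a blue sleeve, 46 mm in diameter and 64 mm tall, with a black disc in its top and two brass terminals that add 3 mm on top; stands loose on the bench; z is up along its axis; about 120 g
- cap_white_mid (a point): centre (half-way up, on the axis) of the largest capacitor: an upright cylinder with a white sleeve, 54 mm in diameter and 76 mm tall, with a black disc in its top and two brass terminals that add 3 mm on top; stands loose on the bench; z is up along its axis; about 200 g
- pad_red_top (a point): round red pad with a white cross, 68 mm in diameter, fixed on a low straight aluminium rail, at one end of the row (either end); the point is the centre of its flat top, 20 mm above the bench. The four pads stand about 76 mm apart in one straight row
- pad_mid_a_top (a point): round grey pad with a white cross, 68 mm in diameter, fixed on a low straight aluminium rail, one of the two inner places: either next to the red pad or third from it; the point is the centre of its flat top, 20 mm above the bench. The four pads stand about 76 mm apart in one straight row
- pad_mid_b_top (a point): round grey pad with a white cross, 68 mm in diameter, fixed on a low straight aluminium rail, the other of the two inner places: either next to the red pad or third from it; the point is the centre of its flat top, 20 mm above the bench. The four pads stand about 76 mm apart in one straight row
- pad_end_top (a point): round grey pad with a white cross, 68 mm in diameter, fixed on a low straight aluminium rail, at the end of the row opposite the red pad; the point is the centre of its flat top, 20 mm above the bench. The four pads stand about 76 mm apart in one straight row. The fixed rail under the pads is 330 mm long, 40 mm wide, 12 mm high
- spool_mid (a point): bystander: solder spool with orange flanges standing on its flat side, 60 mm in diameter, 38 mm tall; the point is its centre
- meter_mid (a point): bystander: hand-held red and black multimeter lying on its back, 150 mm long (its x axis) x 75 mm wide x 34 mm high (43 mm at the dial); the point is its centre
Things that resemble listed ones, but are neither listed nor needed, are in the scene too. What is shaped like the part that bears cap_blue_mid but pink is not meant.

How it is judged:
By the outcome, as a careful person would: the job done as asked, in the order asked, and still so for the second after the job is handed in, with the robot touching nothing.
It also fails if it takes over 104 s, if anything falls off the work surface, if the arm or the gripper's body presses on something with over 40 N, if the wrist force passes 120 N, or if a joint passes its speed limit or range.

ROBOT

A 6-joint arm with a two-finger parallel gripper is mounted at the origin on the work surface. World frame = base frame: x ahead of the robot, y to its left, z up, the work surface at z = 0. Lengths are in m, angles in rad, forces in N, time in s.
With the tool pointing down it reaches from about 0.25 to 0.775 m from the base axis. Payload 4 kg.
Tool frame: the origin (TCP) lies at the very end of the fingers, on their centre line; the grasp point (between the pads) lies 19 mm behind it; y points along the fingers, x is the direction in which the jaws open and shut, and the axes are right-handed (so a half turn about y gives the same grasp; the last joint's range is limited). The gripper opens to 94 mm and grips with 3 to 60 N. Pads are 16 mm wide; open, the fingers measure 119 mm over their backs; the gripper's body (75 mm by 177 mm) begins 78 mm behind the grasp point.
Start: joints at [1.245, 0.087, 1.371, -0, 1.684, -0.103], TCP at [0.122, 0.536, 0.185] pointing down, gripper open.
Joint ranges: [-3.1, 3.1], [-0.76, 2.03], [0.27, 2.55], [-1.08, 4.22], [0.17, 2.65], [-2.57, 2.57]. Speed limits (rad/s): [2.79, 2.79, 3.14, 3.14, 3.14, 3.14].

INTERFACE

Orientations are given as a rotation vector (axis times angle).
In Python, from plant import monitor, optics, r gives the robot as it stands.
- The arm moves only by the tool apply_moves, never from a script. Its arguments are lists of equal length, an entry for each row: "slide": the shift along the world's x, y, z in mm, a list of three; "twist": the turn, a rotation vector about the world's x, y, z in degrees, a list of three. A call has 1 to 12 rows; each row is the pose to reach, as a shift and turn from the pose commanded when the call began; what a row does not reach only later rows make up. A row lasts 1/8 s, in which the tool goes at most 62.5 mm and 10.7 degrees, less where a joint would pass 70% of its speed; a pose out of reach is approached as far as the arm can. A call with a gripper value outside its range is refused whole. "jaw" is the opening, from 0 (shut) to 1 (fully open), set as the call begins (left out, the last holds). The fingers move at their own pace and stop on an object; "grip_force" is the grip in N (left out, the last holds). Time passes only in rows, so rows that repeat a pose let the fingers close. It gives the time, the measured TCP pose, the force and the opening at its end, in the units of the state.
- monitor.get_state(): the state, without advancing time (a new reading comes with each control period).
- optics.grab_frame(name): name is "scene" or "side" or "wrist"; returns a dict with "img" (384x512x3 uint8, red, green, blue), "fx", "fy", "cx", "cy" (pixels), "camera_from_world" (4x4, takes a point from world to camera coordinates). Camera axes: x right, y down, z forward; pixel columns grow to the right and rows downward; lengths in m; the calibration is good to about 2 mm. A picture is of the moment at which its call begins. There is no depth.
- r.close_job(): hands the job in, once; it reports no verdict.
The state is a dict: "t": time; "qpos": joint angles; "dq": joint speeds; "tau": joint torques, N m; "ee_pos": TCP position; "ee_rot": TCP orientation; "wrist_force": force on the tool from outside, world axes, zero at the start; "moment": the same for the moment, N m; "gripper_width": opening from 0.0 (shut) to 1.0 (fully open).
Only numpy, scipy, OpenCV 4.12 (cv2) and the standard library are available. Lean on these libraries where they do the work, as an engineer would, in place of code of your own. Each camera call takes 0.05 s, during which the arm holds its last target.

## Working session

There is one attempt and no reset: what is moved stays moved. The work goes in short steps, Python scripts to look and compute and a tool call to move; the robot and the scene stay as the last step left them, time stands still between calls to the robot, and variables do not carry over. Pictures are saved under pics/ and viewed, and the job is handed in when it is done.

Besides the shell and the picture viewer there is one more tool, called after "Request:" by a JSON object that holds its "fn" and its "kwargs", one argument or row to a line. apply_moves: Moves the arm, as the interface text tells. Its arguments: {"type":"object","properties":{"slide":{"type":"array","items":{"type":"array","items":{"type":"number"}}},"twist":{"type":"array","items":{"type":"array","items":{"type":"number"}}},"jaw":{"type":"number"},"grip_force":{"type":"number"}},"required":["slide","twist"]}

```bash
mkdir -p pics; ls
python3 - <<'E'
from plant import monitor, optics, r
import cv2
print(monitor.get_state())
for n in("scene","side","wrist"):
    f=optics.grab_frame(n); cv2.imwrite(f"pics/{n}0.png",f["img"][:,:,::-1])
    print(n,f["fx"],f["cx"],f["cy"],f["camera_from_world"].round(3).tolist())
E
```

```text
pics
{'t': 0.0, 'qpos': array([ 1.24487630e+00,  8.79399379e-02,  1.37224354e+00, -1.14361492e-05,
        1.68354277e+00, -1.03081063e-01]), 'dq': array([-0.00154544,  0.00065786, -0.00070854, -0.00096112,  0.00031773,
       -0.00074728]), 'tau': array([-5.03090416e-05, -3.40176845e+01, -3.02432263e+01,  7.18780607e-02,
        3.28722631e-02, -1.97689506e-04]), 'ee_pos': array([0.12136317, 0.53585387, 0.18331786]), 'ee_rot': array([-1.30759443, -1.04216819,  1.04516006]), 'wrist_force': array([-0.3276652 ,  0.53177527, -0.50640173]), 'moment': array([-0.01614006, -0.04955335,  0.05739607]), 'gripper_width': 0.9989646896366523}
scene 374.11971156219715 255.86331914699778 193.82709057445646 [[0.426, 0.905, 0.014, -0.254], [0.736, -0.337, -0.587, -0.369], [-0.526, 0.261, -0.81, 1.506], [0.0, 0.0, 0.0, 1.0]]
side 409.8416033588349 251.59582215747773 190.47378457262684 [[0.986, -0.166, -0.008, -0.547], [-0.124, -0.705, -0.698, 0.113], [0.11, 0.69, -0.716, 1.04], [0.0, 0.0, 0.0, 1.0]]
wrist 267.58444618315514 256.52935095014925 191.5911974006815 [[0.22, 0.975, -0.002, -0.549], [0.939, -0.211, 0.273, -0.029], [0.266, -0.062, -0.962, 0.393], [0.0, 0.0, 0.0, 1.0]]
```

View pics/scene0.png

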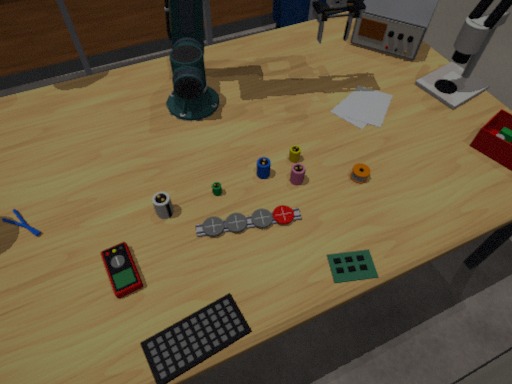

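View pics/side0.png

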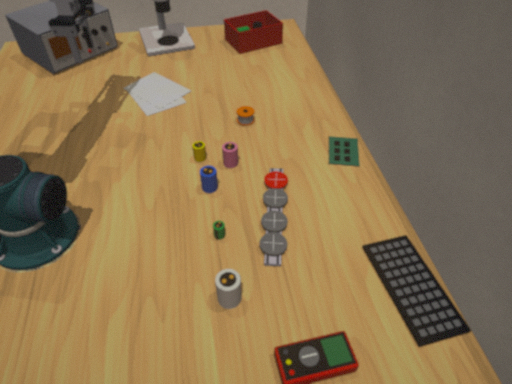

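View pics/wrist0.png

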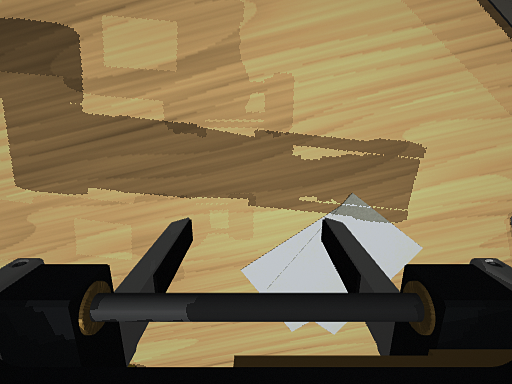

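Run:
```python
from plant import optics
import cv2,numpy as np
a=optics.grab_frame("scene")["img"][130:250,140:390]; b=optics.grab_frame("side")["img"][90:320,170:360]
cv2.imwrite("pics/a1.png",cv2.resize(a[:,:,::-1],None,fx=3.2,fy=3.2,interpolation=0))
cv2.imwrite("pics/b1.png",cv2.resize(b[:,:,::-1],None,fx=2.6,fy=2.6,interpolation=0))
```

```text
(no output)
```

View pics/a1.png

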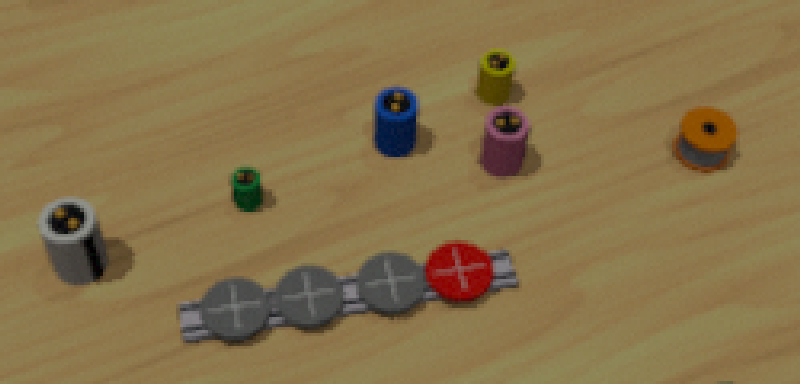

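View pics/b1.png

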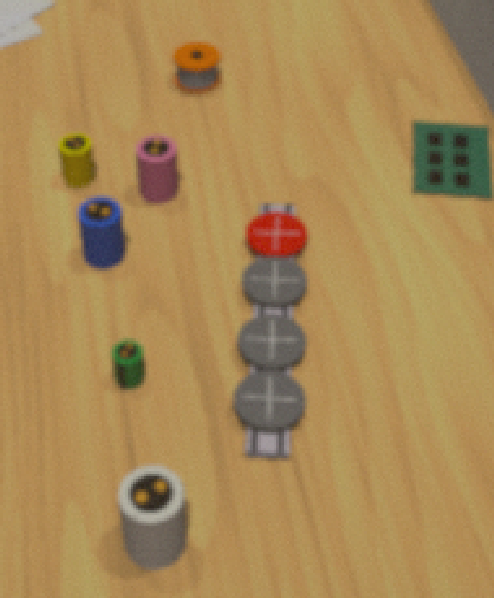

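```bash
cat > h.py <<'E'
from plant import monitor, optics, r
import cv2,numpy as np
def cast(f,u,v,z):
    T=f["camera_from_world"];R=T[:3,:3];c=-R.T@T[:3,3]
    d=R.T@np.array([(u-f["cx"])/f["fx"],(v-f["cy"])/f["fy"],1])
    return (c+d*(z-c[2])/d[2])[:2]
def proj(f,p):
    T=f["camera_from_world"];q=T[:3,:3]@np.asarray(p,float)+T[:3,3]
    return np.array([f["fx"]*q[0]/q[2]+f["cx"],f["fy"]*q[1]/q[2]+f["cy"]])
RNG={"green":((50,120,20),(85,255,255)),"yellow":((24,170,50),(34,255,255)),"blue":((100,150,30),(130,255,255)),
"white":((0,0,80),(179,50,255)),"grey":((0,0,40),(179,45,140)),"red":((0,190,70),(6,255,255)),"pink":((150,60,40),(178,190,255)),"orange":((8,200,80),(18,255,255))}
def blobs(img,name,roi,amin):
    hsv=cv2.cvtColor(img,cv2.COLOR_RGB2HSV);m=cv2.inRange(hsv,*[np.array(x) for x in RNG[name]])
    k=np.zeros_like(m);x0,y0,x1,y1=roi;k[y0:y1,x0:x1]=m[y0:y1,x0:x1]
    out=[]
    for c in cv2.findContours(k,0,cv2.CHAIN_APPROX_NONE)[0]:
        h=cv2.convexHull(c);M=cv2.moments(h)
        if M["m00"]>=amin: out.append((M["m10"]/M["m00"],M["m01"]/M["m00"],M["m00"],cv2.boundingRect(c)))
    return sorted(out,key=lambda o:-o[2])
H={"green":.04,"yellow":.052,"blue":.064,"white":.076,"pink":.064}
E
python3 - <<'E'
from h import *
ROI={"scene":(140,130,390,250),"side":(170,90,360,320)}
for n in("scene","side"):
    f=optics.grab_frame(n);print(n)
    for c in ("green","yellow","blue","white","pink","red","grey","orange"):
        for b in blobs(f["img"],c,ROI[n],30)[:5]:
            z=H[c]/2 if c in H else .02 if c!="orange" else .038
            print(c,np.round(b[:3],1),b[3],cast(f,*b[:2],z).round(4))
E
```

```text
scene
green [216.4 188.6  81. ] (212, 183, 9, 13) [ 0.4585 -0.0789]
yellow [294.6 152.8 133. ] (290, 145, 11, 17) [0.431 0.228]
blue [263.1 167.6 214. ] (257, 158, 13, 21) [0.4502 0.0951]
white [208.2 226.3 322. ] (196, 217, 27, 19) [ 0.5924 -0.157 ]
white [160.3 198.7 193.5] (152, 192, 18, 15) [ 0.4346 -0.2577]
white [249.5 217.8 180. ] (240, 210, 18, 17) [ 0.6169 -0.032 ]
white [261.8 216.6 158. ] (254, 209, 17, 17) [0.6287 0.0041]
white [235.3 220.9 154. ] (228, 214, 18, 16) [ 0.609  -0.0757]
pink [297.2 173.5 230.5] (291, 163, 14, 22) [0.521 0.188]
red [283.  214.4 276.5] (273, 206, 21, 18) [0.639  0.0733]
grey [ 235.1  222.6 1356. ] (196, 209, 81, 28) [ 0.6037 -0.0748]
grey [162.4 204.7 350. ] (153, 193, 20, 25) [ 0.4465 -0.2578]
grey [296.1 214.   70. ] (293, 208, 8, 13) [0.655  0.1114]
grey [358.2 177.6  41. ] (353, 174, 13, 7) [0.6143 0.3729]
orange [361.1 170.1 164.5] (353, 164, 17, 13) [0.6016 0.3882]
orange [358.6 180.   54.5] (351, 177, 16, 7) [0.6336 0.3565]
side
green [218.8 228.2  92.5] (214, 222, 10, 16) [ 0.4593 -0.0748]
yellow [198.6 150.  191. ] (192, 141, 13, 20) 
[... 171 characters left out ...]
, 269, 24, 39) [ 0.4603 -0.2562]
white [351.3 103.6 472. ] (337, 90, 23, 41) [0.9548 0.3658]
white [177.8  97.  240. ] (170, 90, 20, 18) [0.3843 0.5096]
white [245.1 119.9  35.5] (240, 118, 11, 5) [0.591  0.3385]
pink [229.8 154.  271. ] (223, 143, 14, 24) [0.5218 0.1881]
red [275.6 179.8 268.5] (265, 172, 22, 16) [0.6348 0.0704]
grey [ 273.8  226.2 1666. ] (261, 189, 26, 76) [ 0.596  -0.0922]
grey [351.4 103.4 455. ] (337, 90, 23, 40) [0.9677 0.3924]
grey [227.5 279.  192.5] (219, 272, 18, 15) [ 0.4624 -0.224 ]
grey [227.5 290.3 191. ] (217, 284, 23, 14) [ 0.4588 -0.2525]
grey [245.1 119.8  35. ] (240, 118, 11, 5) [0.5947 0.3632]
orange [245.  111.2 125. ] (237, 106, 17, 11) [0.5982 0.386 ]
```

Run:
```python
from h import *
from scipy.spatial.transform import Rotation as Ro
s=monitor.get_state();R=Ro.from_rotvec(s["ee_rot"]).as_matrix();print(R.round(3))
f=optics.grab_frame("wrist");T=f["camera_from_world"];c=-T[:3,:3].T@T[:3,3];print(c.round(3),"cam in tool",(R.T@(c-s["ee_pos"])).round(4))
P={"scene":[(283.4,214.4),(261.9,218.4),(236.9,222.5),(213.4,226.6)],"side":[(276.2,180),(275.4,198.1),(274.6,220.8),(273.8,243.8)]}
for n in P:
    f=optics.grab_frame(n); q=np.array([cast(f,*p,.02) for p in P[n]]);print(q.round(4),np.linalg.norm(np.diff(q,axis=0),axis=1).round(3))
```

```text
[[ 0.221 -0.    -0.975]
 [ 0.975 -0.     0.221]
 [-0.    -1.     0.   ]]
[0.044 0.554 0.385] cam in tool [ 0.     -0.2009  0.0798]
[[ 0.6395  0.0745]
 [ 0.6246  0.0068]
 [ 0.6058 -0.0696]
 [ 0.5893 -0.1407]] [0.069 0.079 0.073]
[[ 0.6364  0.0693]
 [ 0.6199  0.0019]
 [ 0.6017 -0.0752]
 [ 0.585  -0.1457]] [0.069 0.079 0.072]
```

Request:
{"fn": "apply_moves", "kwargs": {
  "slide": [
    [33,-40,7],
    [66,-81,14],
    [100,-122,20],
    [133,-162,27],
    [166,-203,33],
    [200,-244,40],
    [233,-285,47],
    [266,-325,53],
    [300,-366,60],
    [333,-407,66],
    [366,-447,70],
    [399,-486,75]
  ],
  "twist": [
    [0,0,-7.5],
    [0,0,-15],
    [0,0,-22.5],
    [0,0,-30],
    [0,0,-37.5],
    [0,0,-45],
    [0,0,-52.5],
    [0,0,-60],
    [0,0,-67.5],
    [0,0,-75],
    [0,0,-82.5],
    [0,0,-90]
  ]
}}

```text
t: 2.0
ee_pos: [0.5215, 0.0489, 0.2598]
ee_rot: [-1.563, 0.178, -0.179]
wrist_force: [1.3, 0.4, 0.1]
gripper_width: 0.999
```

Run:
```python
from h import *
f=optics.grab_frame("wrist");cv2.imwrite("pics/w1.png",f["img"][:,:,::-1]);s=monitor.get_state();print(s["t"],s["ee_pos"],s["qpos"])
for n,p in dict(green=(.459,-.077,.02),yellow=(.432,.229,.026),blue=(.45,.095,.032),white=(.456,-.257,.038),red=(.637,.072,.02),end=(.587,-.143,.02)).items(): print(n,proj(f,p).round())
```

```text
2.05 [0.52488212 0.04385652 0.25908592] [-0.02119038  0.03077648  1.28364464 -0.00453574  1.82442657  0.21398222]
green [238. 240.]
yellow [170.  63.]
blue [206. 149.]
white [259. 328.]
red [323. 136.]
end [315. 258.]
```

View pics/w1.png

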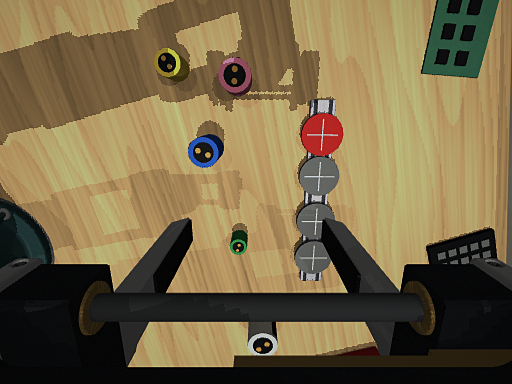

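```bash
cat >> h.py <<'E'
def disc(f,u,v,z,rad=14,th=45):
    """black top disc near (u,v): hull centroid"""
    g=f["img"].max(2);m=np.zeros(g.shape,np.uint8);cv2.circle(m,(int(u),int(v)),rad,255,-1)
    k=cv2.bitwise_and(m,cv2.inRange(g,0,th))
    cs=cv2.findContours(k,0,cv2.CHAIN_APPROX_NONE)[0];h=cv2.convexHull(max(cs,key=cv2.contourArea));M=cv2.moments(h)
    p=M["m10"]/M["m00"],M["m01"]/M["m00"];return np.round(p,1),M["m00"],cast(f,*p,z).round(4)
def cross(f,u,v,rad=18,z=.02):
    g=f["img"].min(2).astype(int);m=np.zeros(g.shape,np.uint8);cv2.circle(m,(int(u),int(v)),rad,255,-1)
    ref=np.percentile(g[m>0],50);k=((m>0)&(g>ref+50)).astype(np.uint8)
    n,l,st,c=cv2.connectedComponentsWithStats(k,connectivity=8);i=1+st[1:,4].argmax();x,y,w,hh,a=st[i]
    p=x+(w-1)/2,y+(hh-1)/2
    return p,c[i].round(1),(w,hh,a),cast(f,*p,z).round(4),cast(f,*c[i],z).round(4)
E
python3 - <<'E'
from h import *
f=optics.grab_frame("wrist")
for n,p,r_ in(("green",(238,245),9),("yellow",(168,63),12),("blue",(204,152),14),("white",(262,345),15),("pink",(235,75),14)):
    print(n,disc(f,*p,H[n],r_))
for p in((322,133),(319,176),(314,220),(313,257)): print(cross(f,*p))
E
```

```text
green (array([235.5, 244.2]), 79.0, array([ 0.4588, -0.0794]))
yellow (array([163.3,  60.5]), 165.0, array([0.4353, 0.2219]))
blue (array([199.6, 149.8]), 274.0, array([0.4513, 0.0928]))
white (array([261. , 342.7]), 222.5, array([ 0.4608, -0.26  ]))
pink (array([230.9,  72.4]), 302.0, array([0.5232, 0.1836]))
((np.float64(319.5), np.float64(131.0)), array([319.1, 130.1]), (np.int32(30), np.int32(31), np.int32(101)), array([0.6369, 0.0733]), array([0.6365, 0.0749]))
((np.float64(316.0), np.float64(172.5)), array([316.1, 173.2]), (np.int32(29), np.int32(28), np.int32(67)), array([0.6197, 0.0076]), array([0.6196, 0.0064]))
((np.float64(311.5), np.float64(217.5)), array([312.5, 218. ]), (np.int32(26), np.int32(26), np.int32(59)), array([ 0.5979, -0.0703]), array([ 0.5994, -0.0716]))
((np.float64(309.0), np.float64(272.5)), array([309.3, 272.4]), (np.int32(9), np.int32(6), np.int32(35)), array([ 0.5737, -0.1779]), array([ 0.5742, -0.1778]))
```

Run:
```python
from h import *
f=optics.grab_frame("wrist");cv2.imwrite("pics/w2.png",f["img"][:,:,::-1])
for i in range(3):
    s=monitor.get_state();print(s["t"],s["ee_pos"],s["ee_rot"])
for n,p,r_ in(("green",(236,244),9),("yellow",(163,60),14),("blue",(200,150),14),("white",(261,343),15)):
    print(n,disc(f,*p,H[n],r_))
for p in((320,130),(316,173),(312,218),(309,254)): print(cross(f,*p))
```

```text
2.15 [0.52140411 0.04864561 0.2588581 ] [-1.56363142  0.17833338 -0.17650084]
2.15 [0.52140411 0.04864561 0.2588581 ] [-1.56363142  0.17833338 -0.17650084]
2.15 [0.52140411 0.04864561 0.2588581 ] [-1.56363142  0.17833338 -0.17650084]
green (array([237. , 245.7]), 75.0, array([ 0.4588, -0.0795]))
yellow (array([164.5,  60.4]), 258.0, array([0.4331, 0.2246]))
blue (array([201.4, 150.7]), 296.5, array([0.4504, 0.0938]))
white (array([261.7, 344.4]), 227.0, array([ 0.4607, -0.26  ]))
((np.float64(321.0), np.float64(132.5)), array([320.3, 132.9]), (np.int32(31), np.int32(32), np.int32(82)), array([0.6358, 0.0747]), array([0.6345, 0.0744]))
((np.float64(318.5), np.float64(174.5)), array([318.3, 174.9]), (np.int32(30), np.int32(30), np.int32(67)), array([0.6205, 0.0075]), array([0.62  , 0.0069]))
((np.float64(311.0), np.float64(220.0)), array([313.4, 219.6]), (np.int32(21), np.int32(27), np.int32(56)), array([ 0.5941, -0.0704]), array([ 0.5984, -0.0706]))
((np.float64(312.0), np.float64(256.0)), array([313.2, 256.7]), (np.int32(27), np.int32(25), np.int32(72)), array([ 0.5837, -0.1407]), array([ 0.5856, -0.1425]))
```

Request:
{"fn": "apply_moves", "kwargs": {
  "slide": [
    [-20,-42,-40],
    [-40,-85,-80],
    [-63,-128,-130],
    [-63,-128,-150],
    [-63,-128,-150],
    [-63,-128,-150]
  ],
  "twist": [
    [0,0,0],
    [0,0,0],
    [0,0,0],
    [0,0,0],
    [0,0,0],
    [0,0,0]
  ]
}}

```text
t: 2.9
ee_pos: [0.4584, -0.0768, 0.1111]
ee_rot: [-1.564, 0.171, -0.176]
wrist_force: [-0.0, -0.3, 0.1]
gripper_width: 0.999
```

Run:
```python
from h import *
s=monitor.get_state();f=optics.grab_frame("wrist");cv2.imwrite("pics/w3.png",f["img"][:,:,::-1])
print(s["t"],s["ee_pos"],proj(f,(.459,-.079,.04)),proj(f,s["ee_pos"]))
```

```text
2.9 [ 0.45842345 -0.07679161  0.11109456] [257.40613083 195.49109816] [256.69111184 218.44737805]
```

View pics/w3.png

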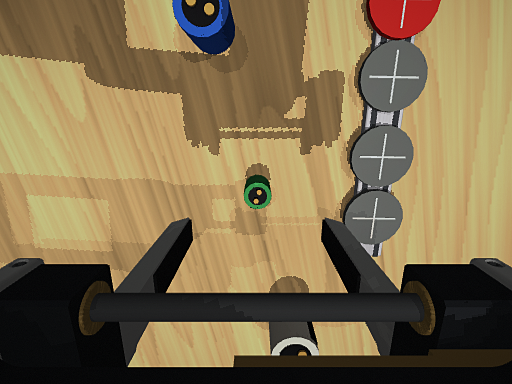

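Run:
```python
from h import *
f=optics.grab_frame("wrist");s=monitor.get_state();print(s["t"],s["ee_pos"])
print(disc(f,257,195,.04,14))
for p in((393,76),(380,157),(374,217)): print(cross(f,*p,rad=26))
```

```text
3.0 [ 0.45897583 -0.07702348  0.1115402 ]
(array([256.5, 195.5]), 234.0, array([ 0.4586, -0.0791]))
((np.float64(393.0), np.float64(76.0)), array([393.7,  76.1]), (np.int32(49), np.int32(51), np.int32(204)), array([0.6199, 0.0081]), array([0.6206, 0.0078]))
((np.float64(381.5), np.float64(156.0)), array([381.5, 156.3]), (np.int32(46), np.int32(45), np.int32(170)), array([ 0.6009, -0.0709]), array([ 0.6009, -0.0713]))
((np.float64(373.0), np.float64(217.5)), array([372.2, 217.4]), (np.int32(43), np.int32(40), np.int32(129)), array([ 0.5844, -0.1411]), array([ 0.5835, -0.1408]))
```

Request:
{"fn": "apply_moves", "kwargs": {
  "slide": [
    [0,-2,-40],
    [0,-2,-75],
    [0,-2,-95],
    [0,-2,-105],
    [0,-2,-105]
  ],
  "twist": [
    [0,0,0],
    [0,0,0],
    [0,0,0],
    [0,0,0],
    [0,0,0]
  ]
}}

```text
t: 3.62
ee_pos: [0.458, -0.0794, 0.0049]
ee_rot: [-1.564, 0.174, -0.175]
wrist_force: [-0.1, 0.1, -0.9]
gripper_width: 0.996
```

Request:
{"fn": "apply_moves", "kwargs": {
  "slide": [
    [0,0,0],
    [0,0,0],
    [0,0,0],
    [0,0,0],
    [0,0,0],
    [0,0,0],
    [0,0,0],
    [0,0,0]
  ],
  "twist": [
    [0,0,0],
    [0,0,0],
    [0,0,0],
    [0,0,0],
    [0,0,0],
    [0,0,0],
    [0,0,0],
    [0,0,0]
  ],
  "jaw": 0.2,
  "grip_force": 12
}}

```text
t: 4.62
ee_pos: [0.4575, -0.0796, 0.0045]
ee_rot: [-1.564, 0.175, -0.175]
wrist_force: [0.2, -0.3, 0.2]
gripper_width: 0.315
```

Request:
{"fn": "apply_moves", "kwargs": {
  "slide": [
    [0,0,40],
    [0,0,90],
    [40,15,100],
    [85,35,100],
    [130,55,100],
    [160,75,100],
    [160,75,100],
    [160,75,100]
  ],
  "twist": [
    [0,0,0],
    [0,0,0],
    [0,0,0],
    [0,0,0],
    [0,0,0],
    [0,0,0],
    [0,0,0],
    [0,0,0]
  ]
}}

```text
t: 5.62
ee_pos: [0.6168, -0.0048, 0.104]
ee_rot: [-1.564, 0.176, -0.174]
wrist_force: [0.5, 0.2, -0.2]
gripper_width: 0.318
```

Run:
```python
from h import *
f=optics.grab_frame("wrist");s=monitor.get_state();cv2.imwrite("pics/w4.png",f["img"][:,:,::-1]);print(s["t"],s["ee_pos"],s["gripper_width"])
p=proj(f,(.6355,.0745,.02));print(p,cross(f,*p,rad=26))
p=proj(f,(.62,.008,.02));print(p,cross(f,*p,rad=26))
```

```text
5.675 [ 0.61665253 -0.00509934  0.10429973] 0.31598585554753367
[257.4989956  113.45970349] ((np.float64(257.5), np.float64(113.5)), array([257.7, 113.2]), (np.int32(50), np.int32(52), np.int32(206)), array([0.6355, 0.0745]), array([0.6358, 0.0747]))
[257.00367522 178.62547088] ((np.float64(256.5), np.float64(188.5)), array([256.9, 182.3]), (np.int32(46), np.int32(20), np.int32(127)), array([ 0.617 , -0.0028]), array([0.6189, 0.004 ]))
```

View pics/w4.png

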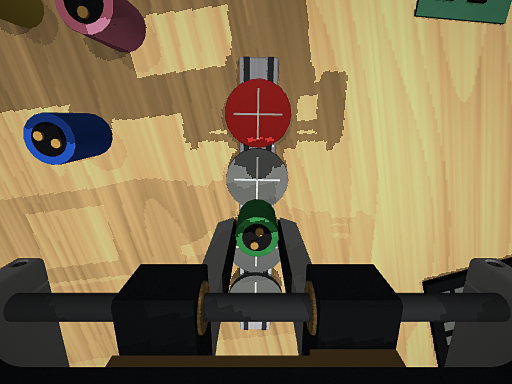

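Run:
```python
from h import *
f=optics.grab_frame("wrist");s=monitor.get_state();print(s["ee_pos"],proj(f,s["ee_pos"]+[0,0,.0355]),disc(f,258,238,s["ee_pos"][2]+.0355,17))
```

```text
[ 0.61664446 -0.00522435  0.10453823] [256.77338566 238.1941674 ] (array([256.5, 236.9]), 602.5, array([ 0.6167, -0.0042]))
```

Request:
{"fn": "apply_moves", "kwargs": {
  "slide": [
    [10,40,0],
    [19,79,0],
    [19,79,-30],
    [19,79,-60],
    [19,79,-70],
    [19,79,-75],
    [19,79,-77],
    [19,79,-78],
    [19,79,-79],
    [19,79,-79],
    [19,79,-79]
  ],
  "twist": [
    [0,0,0],
    [0,0,0],
    [0,0,0],
    [0,0,0],
    [0,0,0],
    [0,0,0],
    [0,0,0],
    [0,0,0],
    [0,0,0],
    [0,0,0],
    [0,0,0]
  ]
}}

```text
t: 7.1
ee_pos: [0.6366, 0.0745, 0.0257]
ee_rot: [-1.564, 0.175, -0.175]
wrist_force: [0.0, -0.9, 0.2]
gripper_width: 0.316
```

Request:
{"fn": "apply_moves", "kwargs": {
  "slide": [
    [-0.5,0,-0.5],
    [-0.5,0,-1],
    [-0.5,0,-1.3],
    [-0.5,0,-1.3],
    [-0.5,0,-1.3]
  ],
  "twist": [
    [0,0,0],
    [0,0,0],
    [0,0,0],
    [0,0,0],
    [0,0,0]
  ]
}}

```text
t: 7.72
ee_pos: [0.636, 0.0744, 0.0245]
ee_rot: [-1.564, 0.175, -0.175]
wrist_force: [-0.9, 0.7, 1.2]
gripper_width: 0.313
```

Request:
{"fn": "apply_moves", "kwargs": {
  "slide": [
    [0,0,-0.4],
    [0,0,-0.8],
    [0,0,-0.8],
    [0,0,-0.8]
  ],
  "twist": [
    [0,0,0],
    [0,0,0],
    [0,0,0],
    [0,0,0]
  ]
}}

```text
t: 8.22
ee_pos: [0.6361, 0.0745, 0.0245]
ee_rot: [-1.564, 0.174, -0.175]
wrist_force: [-3.3, 0.3, 6.4]
gripper_width: 0.316
```

Request:
{"fn": "apply_moves", "kwargs": {
  "slide": [
    [0,0,0.4],
    [0,0,0.4],
    [0,0,0.4],
    [0,0,0.4],
    [0,0,0.4],
    [0,0,0.4],
    [0,0,30],
    [0,0,80],
    [0,0,120],
    [0,0,120]
  ],
  "twist": [
    [0,0,0],
    [0,0,0],
    [0,0,0],
    [0,0,0],
    [0,0,0],
    [0,0,0],
    [0,0,0],
    [0,0,0],
    [0,0,0],
    [0,0,0]
  ],
  "jaw": 0.85
}}

```text
t: 9.48
ee_pos: [0.6387, 0.0746, 0.1488]
ee_rot: [-1.562, 0.167, -0.183]
wrist_force: [-0.3, 0.0, 0.4]
gripper_width: 0.851
```

Run:
```python
from h import *
f=optics.grab_frame("wrist");s=monitor.get_state();cv2.imwrite("pics/w5.png",f["img"][:,:,::-1]);print(s["t"],s["ee_pos"],s["gripper_width"])
p=proj(f,(.6355,.0745,.06));print(p,disc(f,*p,.06))
p=proj(f,(.433,.226,.052));print(p,disc(f,*p,.052,20))
p=proj(f,(.45,.095,.064));print(p,disc(f,*p,.064,20))
```

```text
9.525 [0.63713905 0.07447009 0.1454878 ] 0.8493532911651892
[253.03836124 190.06098039] (array([253.5, 189.4]), 203.0, array([0.6361, 0.0751]))
[30.4728901  92.88696362] (array([30.9, 94.1]), 460.0, array([0.4329, 0.2248]))
[ 87.93857237 209.37394827] (array([ 88.3, 210.5]), 514.5, array([0.4499, 0.0936]))
```

View pics/w5.png

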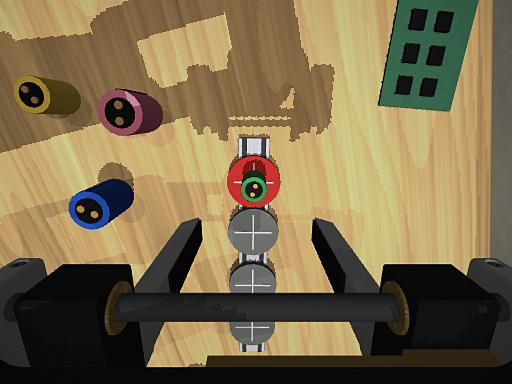

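Request:
{"fn": "apply_moves", "kwargs": {
  "slide": [
    [-45,33,0],
    [-90,67,0],
    [-135,100,0],
    [-180,134,0],
    [-203,151,0],
    [-203,151,-20],
    [-203,151,-25],
    [-203,151,-25]
  ],
  "twist": [
    [0,0,0],
    [0,0,0],
    [0,0,0],
    [0,0,0],
    [0,0,0],
    [0,0,0],
    [0,0,0],
    [0,0,0]
  ]
}}

```text
t: 10.52
ee_pos: [0.4323, 0.2249, 0.1167]
ee_rot: [-1.565, 0.178, -0.173]
wrist_force: [-0.3, 0.1, 0.2]
gripper_width: 0.849
```

Run:
```python
from h import *
f=optics.grab_frame("wrist");f=optics.grab_frame("wrist");s=monitor.get_state();cv2.imwrite("pics/w6.png",f["img"][:,:,::-1]);print(s["t"],s["ee_pos"],s["gripper_width"])
p=proj(f,(.433,.225,.052));print(p,disc(f,*p,.052,20))
```

```text
10.625 [0.4333508  0.22514092 0.1182675 ] 0.8486519691472718
[256.79164739 195.04049487] (array([257.3, 195.5]), 394.5, array([0.4334, 0.2244]))
```

View pics/w6.png

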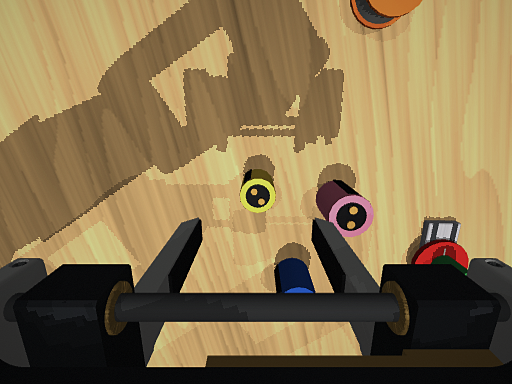

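Request:
{"fn": "apply_moves", "kwargs": {
  "slide": [
    [0,0,-20],
    [0,0,-55],
    [0,0,-85],
    [0,0,-102],
    [0,0,-107],
    [0,0,-107]
  ],
  "twist": [
    [0,0,0],
    [0,0,0],
    [0,0,0],
    [0,0,0],
    [0,0,0],
    [0,0,0]
  ],
  "jaw": 0.7
}}

```text
t: 11.38
ee_pos: [0.4337, 0.2256, 0.0121]
ee_rot: [-1.563, 0.174, -0.176]
wrist_force: [0.8, -1.1, 0.4]
gripper_width: 0.698
```

Request:
{"fn": "apply_moves", "kwargs": {
  "slide": [
    [0,0,0],
    [0,0,0],
    [0,0,0],
    [0,0,0],
    [0,0,0],
    [0,0,0]
  ],
  "twist": [
    [0,0,0],
    [0,0,0],
    [0,0,0],
    [0,0,0],
    [0,0,0],
    [0,0,0]
  ],
  "jaw": 0.28,
  "grip_force": 15
}}

```text
t: 12.12
ee_pos: [0.4334, 0.2256, 0.0119]
ee_rot: [-1.563, 0.174, -0.176]
wrist_force: [-1.6, -0.9, 3.5]
gripper_width: 0.399
```

Request:
{"fn": "apply_moves", "kwargs": {
  "slide": [
    [0,0,50],
    [0,0,100],
    [35,-42,105],
    [72,-84,105],
    [110,-128,105],
    [148,-172,105],
    [180,-210,105],
    [186,-217,100],
    [186,-217,100],
    [186,-217,100]
  ],
  "twist": [
    [0,0,0],
    [0,0,0],
    [0,0,0],
    [0,0,0],
    [0,0,0],
    [0,0,0],
    [0,0,0],
    [0,0,0],
    [0,0,0],
    [0,0,0]
  ]
}}

```text
t: 13.38
ee_pos: [0.6181, 0.0098, 0.1111]
ee_rot: [-1.563, 0.175, -0.173]
wrist_force: [-0.3, 0.5, -0.4]
gripper_width: 0.396
```

Run:
```python
from h import *
f=optics.grab_frame("wrist");f=optics.grab_frame("wrist");s=monitor.get_state();cv2.imwrite("pics/w7.png",f["img"][:,:,::-1]);print(s["t"],s["ee_pos"],s["gripper_width"])
z=s["ee_pos"][2]+.040
p=proj(f,(*s["ee_pos"][:2],z));print(p,disc(f,*p,z,22))
p=proj(f,(.6355,.0745,.06));print(p,disc(f,*p,.06))
```

```text
13.475 [0.61842306 0.00985932 0.11177157] 0.3999724007086256
[257.056937   241.00491075] (array([256.5, 242.5]), 987.0, array([0.6178, 0.0089]))
[259.62317375 129.92094075] (array([260.1, 128.7]), 346.0, array([0.6362, 0.0755]))
```

View pics/w7.png

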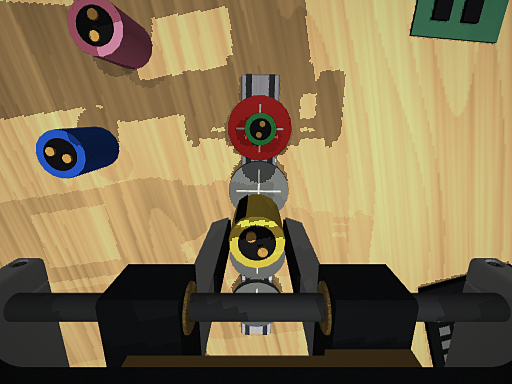

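Request:
{"fn": "apply_moves", "kwargs": {
  "slide": [
    [2,-1,-25],
    [2,-1,-55],
    [2,-1,-70],
    [2,-1,-76],
    [2,-1,-78],
    [2,-1,-78.5],
    [2,-1,-79],
    [2,-1,-79.5],
    [2,-1,-80],
    [2,-1,-80]
  ],
  "twist": [
    [0,0,0],
    [0,0,0],
    [0,0,0],
    [0,0,0],
    [0,0,0],
    [0,0,0],
    [0,0,0],
    [0,0,0],
    [0,0,0],
    [0,0,0]
  ]
}}

```text
t: 14.72
ee_pos: [0.6213, 0.0073, 0.0319]
ee_rot: [-1.564, 0.174, -0.176]
wrist_force: [-0.2, -0.8, 2.0]
gripper_width: 0.401
```

Request:
{"fn": "apply_moves", "kwargs": {
  "slide": [
    [-1,0.5,0],
    [-1,0.5,-0.4],
    [-1,0.5,-0.8],
    [-1,0.5,-0.8]
  ],
  "twist": [
    [0,0,0],
    [0,0,0],
    [0,0,0],
    [0,0,0]
  ]
}}

```text
t: 15.22
ee_pos: [0.6208, 0.0077, 0.0319]
ee_rot: [-1.564, 0.173, -0.177]
wrist_force: [0.4, -0.9, 5.5]
gripper_width: 0.406
```

Request:
{"fn": "apply_moves", "kwargs": {
  "slide": [
    [0,0,0.4],
    [0,0,0.4],
    [0,0,0.4],
    [0,0,0.4],
    [0,0,0.4],
    [0,0,0.4],
    [0,0,20],
    [0,0,60],
    [0,0,100],
    [0,0,110],
    [0,0,110]
  ],
  "twist": [
    [0,0,0],
    [0,0,0],
    [0,0,0],
    [0,0,0],
    [0,0,0],
    [0,0,0],
    [0,0,0],
    [0,0,0],
    [0,0,0],
    [0,0,0],
    [0,0,0]
  ],
  "jaw": 0.85
}}

```text
t: 16.6
ee_pos: [0.6204, 0.0079, 0.1415]
ee_rot: [-1.564, 0.173, -0.176]
wrist_force: [-0.9, -0.0, 0.3]
gripper_width: 0.849
```

Run:
```python
from h import *
f=optics.grab_frame("wrist");f=optics.grab_frame("wrist");s=monitor.get_state();cv2.imwrite("pics/w8.png",f["img"][:,:,::-1]);print(s["t"],s["ee_pos"],s["gripper_width"])
for q in((.62,.008,.072),(.6355,.0745,.06),(.45,.094,.064)):
    p=proj(f,q);print(p,disc(f,*p,q[2],16))
p=proj(f,(.601,-.071,.02));print(p,cross(f,*p,rad=24))
```

```text
16.7 [0.61902918 0.00799698 0.1386977 ] 0.8489752773944252
[257.12233176 194.38576484] (array([257.9, 195.6]), 382.0, array([0.6206, 0.0065]))
[257.60220956 126.84571272] (array([258. , 125.8]), 279.5, array([0.6361, 0.0755]))
[ 77.42400232 148.8438066 ] (array([ 77.2, 148.8]), 636.5, array([0.4498, 0.0941]))
[256.15882334 242.39581684] ((np.float64(256.0), np.float64(243.0)), array([256.6, 244.4]), (np.int32(39), np.int32(35), np.int32(98)), array([ 0.6006, -0.0718]), array([ 0.6009, -0.074 ]))
```

View pics/w8.png

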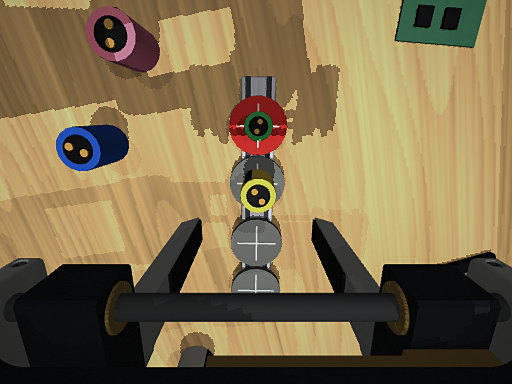

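Request:
{"fn": "apply_moves", "kwargs": {
  "slide": [
    [-50,25,0],
    [-105,53,0],
    [-155,78,0],
    [-170,86,0],
    [-170,86,-15],
    [-170,86,-15]
  ],
  "twist": [
    [0,0,0],
    [0,0,0],
    [0,0,0],
    [0,0,0],
    [0,0,0],
    [0,0,0]
  ]
}}

```text
t: 17.45
ee_pos: [0.4496, 0.0933, 0.123]
ee_rot: [-1.565, 0.179, -0.172]
wrist_force: [-0.3, 0.2, -0.4]
gripper_width: 0.845
```

Run:
```python
from h import *
f=optics.grab_frame("wrist");f=optics.grab_frame("wrist");s=monitor.get_state();cv2.imwrite("pics/w9.png",f["img"][:,:,::-1]);print(s["t"],s["ee_pos"],s["gripper_width"])
for q in((.45,.094,.064),):
    p=proj(f,q);print(p,disc(f,*p,q[2],22))
```

```text
17.55 [0.4506046  0.093239   0.12449403] 0.8516080440215463
[256.47423646 195.97931665] (array([257. , 196.2]), 615.0, array([0.4505, 0.0936]))
```

View pics/w9.png

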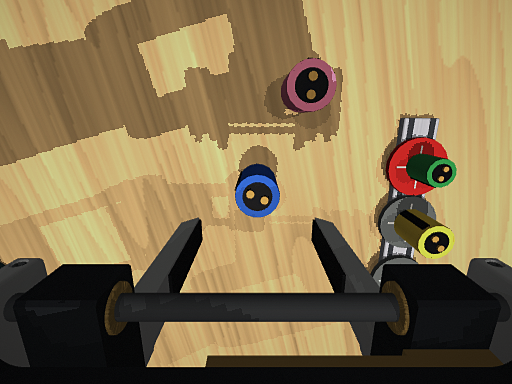

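Blue's top is at (257,196), centred between the jaws. Descend (z 0.1245 → 0.019) and grasp.

Request:
{"fn": "apply_moves", "kwargs": {
  "slide": [
    [0,0.5,-20],
    [0,0.5,-55],
    [0,0.5,-85],
    [0,0.5,-102],
    [0,0.5,-106],
    [0,0.5,-106]
  ],
  "twist": [
    [0,0,0],
    [0,0,0],
    [0,0,0],
    [0,0,0],
    [0,0,0],
    [0,0,0]
  ]
}}

```text
t: 18.3
ee_pos: [0.4509, 0.0944, 0.0203]
ee_rot: [-1.564, 0.174, -0.176]
wrist_force: [-0.2, 0.5, 0.5]
gripper_width: 0.849
```

Request:
{"fn": "apply_moves", "kwargs": {
  "slide": [
    [0,0,0],
    [0,0,0],
    [0,0,0],
    [0,0,0],
    [0,0,0],
    [0,0,0]
  ],
  "twist": [
    [0,0,0],
    [0,0,0],
    [0,0,0],
    [0,0,0],
    [0,0,0],
    [0,0,0]
  ],
  "jaw": 0.36,
  "grip_force": 20
}}

```text
t: 19.05
ee_pos: [0.4503, 0.0945, 0.0199]
ee_rot: [-1.564, 0.174, -0.175]
wrist_force: [-0.3, -0.3, 1.6]
gripper_width: 0.489
```

Request:
{"fn": "apply_moves", "kwargs": {
  "slide": [
    [0,0,50],
    [0,0,95],
    [25,-28,100],
    [60,-66,100],
    [98,-108,100],
    [135,-149,100],
    [150,-165,100],
    [150,-165,100],
    [150,-165,100]
  ],
  "twist": [
    [0,0,0],
    [0,0,0],
    [0,0,0],
    [0,0,0],
    [0,0,0],
    [0,0,0],
    [0,0,0],
    [0,0,0],
    [0,0,0]
  ]
}}

```text
t: 20.18
ee_pos: [0.5992, -0.0698, 0.1189]
ee_rot: [-1.563, 0.176, -0.173]
wrist_force: [0.7, 0.3, -0.9]
gripper_width: 0.484
```

Run:
```python
from h import *
f=optics.grab_frame("wrist");f=optics.grab_frame("wrist");s=monitor.get_state();cv2.imwrite("pics/w10.png",f["img"][:,:,::-1]);print(s["t"],s["ee_pos"],s["gripper_width"])
z=s["ee_pos"][2]+.044
p=proj(f,(*s["ee_pos"][:2],z));print(p,disc(f,*p,z,28))
for q in((.62,.008,.072),(.6355,.0745,.06)):
    p=proj(f,q);print(p,disc(f,*p,q[2],16))
```

```text
20.275 [ 0.5992974  -0.0694758   0.11961012] 0.4842146494344265
[256.85452819 243.72900097] (array([256.5, 244.6]), 1547.0, array([ 0.5989, -0.0701]))
[260.387569   114.76286687] (array([261.2, 115.8]), 590.5, array([0.6205, 0.0069]))
[261.12858201  32.70512298] (array([261.4,  31.1]), 436.5, array([0.636 , 0.0757]))
```

View pics/w10.png

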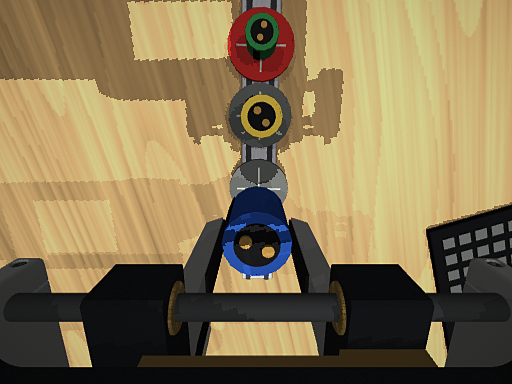

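Request:
{"fn": "apply_moves", "kwargs": {
  "slide": [
    [2,-1,-25],
    [2,-1,-55],
    [2,-1,-70],
    [2,-1,-76],
    [2,-1,-78],
    [2,-1,-78.5],
    [2,-1,-79],
    [2,-1,-79.5],
    [2,-1,-80],
    [2,-1,-80]
  ],
  "twist": [
    [0,0,0],
    [0,0,0],
    [0,0,0],
    [0,0,0],
    [0,0,0],
    [0,0,0],
    [0,0,0],
    [0,0,0],
    [0,0,0],
    [0,0,0]
  ]
}}

```text
t: 21.52
ee_pos: [0.6022, -0.0716, 0.0399]
ee_rot: [-1.564, 0.175, -0.175]
wrist_force: [0.1, 0.2, -0.3]
gripper_width: 0.482
```

Request:
{"fn": "apply_moves", "kwargs": {
  "slide": [
    [-1,0.5,0],
    [-1,0.5,-0.4],
    [-1,0.5,-0.8],
    [-1,0.5,-0.8],
    [-1,0.5,-0.8]
  ],
  "twist": [
    [0,0,0],
    [0,0,0],
    [0,0,0],
    [0,0,0],
    [0,0,0]
  ]
}}

```text
t: 22.15
ee_pos: [0.6015, -0.0712, 0.0399]
ee_rot: [-1.564, 0.174, -0.176]
wrist_force: [-0.3, -0.8, 6.6]
gripper_width: 0.486
```

Contact. Release, lift, and head for white.

Request:
{"fn": "apply_moves", "kwargs": {
  "slide": [
    [0,0,0.4],
    [0,0,0.4],
    [0,0,0.4],
    [0,0,0.4],
    [0,0,0.4],
    [0,0,0.4],
    [0,0,20],
    [0,0,60],
    [0,0,100],
    [0,0,110],
    [0,0,110]
  ],
  "twist": [
    [0,0,0],
    [0,0,0],
    [0,0,0],
    [0,0,0],
    [0,0,0],
    [0,0,0],
    [0,0,0],
    [0,0,0],
    [0,0,0],
    [0,0,0],
    [0,0,0]
  ],
  "jaw": 1.0
}}

```text
t: 23.52
ee_pos: [0.6014, -0.0711, 0.1497]
ee_rot: [-1.564, 0.173, -0.176]
wrist_force: [-0.1, 0.7, 0.9]
gripper_width: 1.004
```

Run:
```python
from h import *
f=optics.grab_frame("wrist");f=optics.grab_frame("wrist");s=monitor.get_state();cv2.imwrite("pics/w11.png",f["img"][:,:,::-1]);print(s["t"],s["ee_pos"],s["gripper_width"])
for q in((.601,-.071,.084),(.62,.008,.072),(.6355,.0745,.06)):
    p=proj(f,q);print(p,disc(f,*p,q[2],18))
for q in ((.46,-.26,.076),(.584,-.141,.02)):
    p=proj(f,q);print(p)
print(cross(f,*p,rad=22))
```

```text
23.625 [ 0.60003673 -0.07089763  0.1468784 ] 1.0021072014215624
[257.1257824  195.49864071] (array([257.7, 196.3]), 602.0, array([ 0.6013, -0.072 ]))
[258.2914825  113.66272331] (array([258.9, 114.7]), 481.0, array([0.6204, 0.0069]))
[258.82999794  40.1863139 ] (array([259.1,  38.9]), 353.0, array([0.636 , 0.0755]))
[182.18458221 354.73388471]
[256.14106636 233.38466616]
((np.float64(256.0), np.float64(233.5)), array([254.8, 234.6]), (np.int32(37), np.int32(34), np.int32(88)), array([ 0.5838, -0.1411]), array([ 0.5818, -0.1423]))
```

View pics/w11.png

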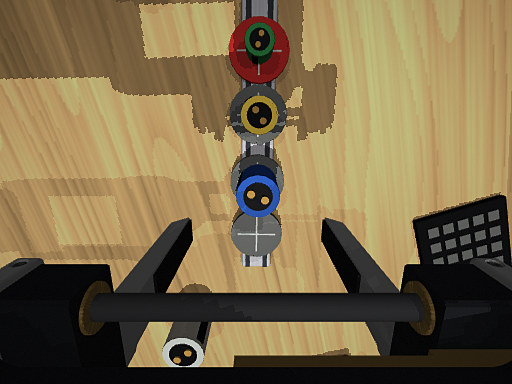

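Request:
{"fn": "apply_moves", "kwargs": {
  "slide": [
    [-35,-47,0],
    [-72,-97,0],
    [-110,-147,0],
    [-135,-182,0],
    [-140,-189,-5],
    [-140,-189,-5],
    [-140,-189,-5]
  ],
  "twist": [
    [0,0,0],
    [0,0,0],
    [0,0,0],
    [0,0,0],
    [0,0,0],
    [0,0,0],
    [0,0,0]
  ]
}}

```text
t: 24.5
ee_pos: [0.4616, -0.2587, 0.143]
ee_rot: [-1.563, 0.174, -0.173]
wrist_force: [-0.4, 0.8, -0.5]
gripper_width: 1.0
```

Run:
```python
from h import *
f=optics.grab_frame("wrist");f=optics.grab_frame("wrist");s=monitor.get_state();cv2.imwrite("pics/w12.png",f["img"][:,:,::-1]);print(s["t"],s["ee_pos"],s["gripper_width"])
for q in((.46,-.26,.076),):
    p=proj(f,q);print(p,disc(f,*p,q[2],22))
f=optics.grab_frame("scene");print([cast(f,u,v,.034).round(3) for u,v in((103,251),(126,243),(142,288),(117,297))])
```

```text
24.6 [ 0.46182477 -0.25888007  0.14358631] 0.999571240366215
[255.27321879 196.12005204] (array([255.9, 195.1]), 820.5, array([ 0.4609, -0.259 ]))
[array([ 0.541, -0.46 ]), array([ 0.543, -0.394]), array([ 0.697, -0.388]), array([ 0.693, -0.455])]
```

View pics/w12.png

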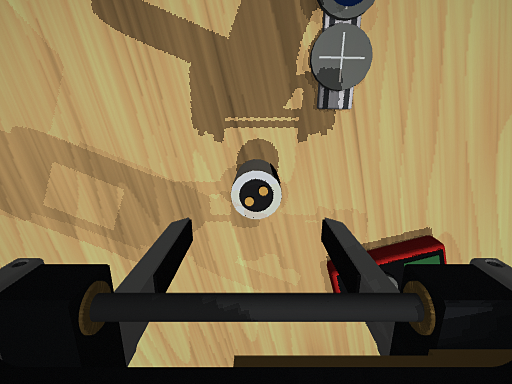

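Request:
{"fn": "apply_moves", "kwargs": {
  "slide": [
    [-1,0,-20],
    [-1,0,-60],
    [-1,0,-95],
    [-1,0,-111],
    [-1,0,-115],
    [-1,0,-115]
  ],
  "twist": [
    [0,0,0],
    [0,0,0],
    [0,0,0],
    [0,0,0],
    [0,0,0],
    [0,0,0]
  ]
}}

```text
t: 25.4
ee_pos: [0.4609, -0.2604, 0.03]
ee_rot: [-1.565, 0.173, -0.176]
wrist_force: [0.2, 0.5, 0.6]
gripper_width: 0.999
```

Request:
{"fn": "apply_moves", "kwargs": {
  "slide": [
    [0,0,0],
    [0,0,0],
    [0,0,0],
    [0,0,0],
    [0,0,0],
    [0,0,0]
  ],
  "twist": [
    [0,0,0],
    [0,0,0],
    [0,0,0],
    [0,0,0],
    [0,0,0],
    [0,0,0]
  ],
  "jaw": 0.44,
  "grip_force": 25
}}

```text
t: 26.15
ee_pos: [0.4602, -0.2602, 0.0289]
ee_rot: [-1.564, 0.175, -0.175]
wrist_force: [0.6, -0.6, 0.5]
gripper_width: 0.572
```

Request:
{"fn": "apply_moves", "kwargs": {
  "slide": [
    [0,0,45],
    [0,0,90],
    [25,24,95],
    [60,58,95],
    [97,93,95],
    [120,115,95],
    [123,119,95],
    [123,119,95],
    [123,119,95]
  ],
  "twist": [
    [0,0,0],
    [0,0,0],
    [0,0,0],
    [0,0,0],
    [0,0,0],
    [0,0,0],
    [0,0,0],
    [0,0,0],
    [0,0,0]
  ]
}}

```text
t: 27.28
ee_pos: [0.5821, -0.142, 0.1236]
ee_rot: [-1.564, 0.177, -0.175]
wrist_force: [0.5, 0.2, -1.8]
gripper_width: 0.566
```

Run:
```python
from h import *
f=optics.grab_frame("wrist");f=optics.grab_frame("wrist");s=monitor.get_state();cv2.imwrite("pics/w13.png",f["img"][:,:,::-1]);print(s["t"],s["ee_pos"],s["gripper_width"])
z=s["ee_pos"][2]+.047
p=proj(f,(*s["ee_pos"][:2],z));print(p,disc(f,*p,z,30))
for q in((.601,-.071,.084),(.62,.008,.072)):
    p=proj(f,q);print(p,disc(f,*p,q[2],18))
```

```text
27.375 [ 0.58234419 -0.14205251  0.12386871] 0.5700885909744555
[256.97363687 245.84806366] (array([256.5, 243.9]), 2215.0, array([ 0.5823, -0.1407]))
[259.60106818 122.73050791] (array([259.8, 122.8]), 904.5, array([ 0.6011, -0.0711]))
[260.94804665  21.46077218] (array([261.6,  22.4]), 762.0, array([0.6204, 0.0072]))
```

View pics/w13.png

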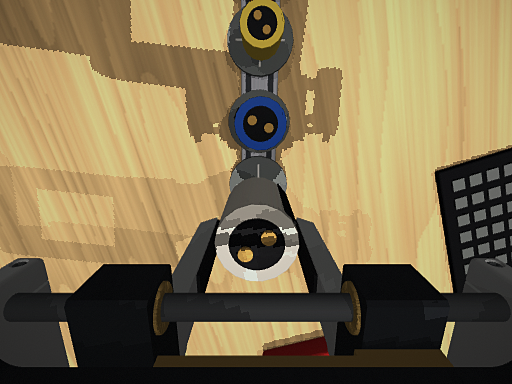

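Request:
{"fn": "apply_moves", "kwargs": {
  "slide": [
    [1,0,-25],
    [1,0,-52],
    [1,0,-65],
    [1,0,-71],
    [1,0,-73],
    [1,0,-73.7],
    [1,0,-74.3],
    [1,0,-75],
    [1,0,-75.5],
    [1,0,-75.5]
  ],
  "twist": [
    [0,0,0],
    [0,0,0],
    [0,0,0],
    [0,0,0],
    [0,0,0],
    [0,0,0],
    [0,0,0],
    [0,0,0],
    [0,0,0],
    [0,0,0]
  ]
}}

```text
t: 28.62
ee_pos: [0.5843, -0.1411, 0.049]
ee_rot: [-1.564, 0.174, -0.176]
wrist_force: [-0.5, 0.3, 1.0]
gripper_width: 0.572
```

Request:
{"fn": "apply_moves", "kwargs": {
  "slide": [
    [0,0,-0.3],
    [0,0,-0.6],
    [0,0,-0.8],
    [0,0,-0.8]
  ],
  "twist": [
    [0,0,0],
    [0,0,0],
    [0,0,0],
    [0,0,0]
  ]
}}

```text
t: 29.12
ee_pos: [0.5844, -0.1411, 0.049]
ee_rot: [-1.564, 0.174, -0.176]
wrist_force: [-1.2, 1.0, 5.4]
gripper_width: 0.571
```

Request:
{"fn": "apply_moves", "kwargs": {
  "slide": [
    [0,0,0.4],
    [0,0,0.4],
    [0,0,0.4],
    [0,0,0.4],
    [0,0,0.4],
    [0,0,0.4],
    [0,0,20],
    [0,0,60],
    [0,0,100],
    [0,0,130],
    [0,0,130]
  ],
  "twist": [
    [0,0,0],
    [0,0,0],
    [0,0,0],
    [0,0,0],
    [0,0,0],
    [0,0,0],
    [0,0,0],
    [0,0,0],
    [0,0,0],
    [0,0,0],
    [0,0,0]
  ],
  "jaw": 1.0
}}

```text
t: 30.5
ee_pos: [0.5861, -0.1418, 0.1826]
ee_rot: [-1.566, 0.168, -0.182]
wrist_force: [0.4, 0.1, 0.1]
gripper_width: 0.999
```

Request:
{"fn": "apply_moves", "kwargs": {
  "slide": [
    [-30,0,20],
    [-80,0,40],
    [-130,0,60],
    [-150,0,60],
    [-150,0,60]
  ],
  "twist": [
    [0,0,0],
    [0,0,0],
    [0,0,0],
    [0,0,0],
    [0,0,0]
  ]
}}

```text
t: 31.12
ee_pos: [0.433, -0.141, 0.2372]
ee_rot: [-1.564, 0.176, -0.176]
wrist_force: [0.1, -0.3, -0.2]
gripper_width: 0.997
```

Run:
```python
from h import *
f=optics.grab_frame("wrist");f=optics.grab_frame("wrist");s=monitor.get_state();cv2.imwrite("pics/w14.png",f["img"][:,:,::-1]);print(s["t"],s["ee_pos"],s["gripper_width"])
for q in((.584,-.141,.096),(.601,-.071,.084),(.62,.008,.072),(.6355,.0745,.06)):
    p=proj(f,q);print(p,disc(f,*p,q[2],14))
a=optics.grab_frame("scene");b=optics.grab_frame("side")
for n,g in(("scene",a),("side",b)):
    o=blobs(g["img"],"orange",(230,90,390,250),30)[0];print(n,"spool",cast(g,*o[:2],.038))
    for q in((.584,-.141,.096),(.601,-.071,.084),(.62,.008,.072),(.6355,.0745,.06)):
        p=proj(g,q);print(p,disc(g,*p,q[2],7,60))
A=cv2.resize(a["img"][130:310,90:390],None,fx=1.95,fy=1.95);B=cv2.resize(b["img"][90:384,170:360],None,fx=1.1*.85,fy=351/294)
cv2.imwrite("pics/f14.png",np.hstack([A,cv2.resize(B,(200,351))])[:,:,::-1])
```

```text
31.225 [ 0.43411428 -0.14093489  0.23642591] 0.9997141839579263
[371.52418733 153.43421542] (array([371.7, 152.9]), 537.5, array([ 0.5843, -0.1403]))
[375.21625117  94.23366325] (array([375.9,  94.6]), 459.0, array([ 0.6017, -0.0716]))
[380.01654103  23.48864379] (array([380.9,  24.1]), 352.0, array([0.621 , 0.0071]))Traceback (most recent call last):
  File "<stdin>", line 4, in <module>
  File "h.py", line 25, in disc
    cs=cv2.findContours(k,0,cv2.CHAIN_APPROX_NONE)[0];h=cv2.convexHull(max(cs,key=cv2.contourArea));M=cv2.moments(h)
                                                                       ~~~^^^^^^^^^^^^^^^^^^^^^^^^
ValueError: max() iterable argument is empty
```

View pics/w14.png

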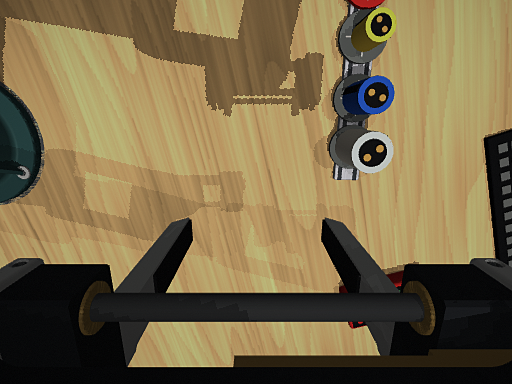

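The wrist view shows white (372,153), blue (376,95) and yellow (381,24) upright within about 1 mm of their pads. Green lies outside this frame, so I check it with the fixed cameras.

Run:
```python
from h import *
a=optics.grab_frame("scene");b=optics.grab_frame("side")
for n,g in(("scene",a),("side",b)):
    o=blobs(g["img"],"orange",(230,90,390,250),30)[:1];print(n,"spool",[cast(g,*x[:2],.038) for x in o])
    for c,q in dict(green=(.6355,.0745,.04),yellow=(.62,.008,.046),blue=(.601,-.071,.052)).items():
        p=proj(g,q).astype(int);x=blobs(g["img"],c,(p[0]-15,p[1]-18,p[0]+15,p[1]+18),20)
        print(c,[cast(g,*y[:2],q[2]).round(4) for y in x[:1]])
A=cv2.resize(a["img"][130:310,90:390],(585,351));B=cv2.resize(b["img"][90:384,170:360],(210,351))
cv2.imwrite("pics/f15.png",np.hstack([A,B])[:,:,::-1])
```

```text
scene spool [array([0.601518  , 0.38837274])]
green [array([0.6363, 0.0766])]
yellow [array([0.6194, 0.0084])]
blue [array([ 0.6015, -0.0705])]
side spool [array([0.60208184, 0.38984045])]
green [array([0.6398, 0.0835])]
yellow [array([0.6242, 0.0209])]
blue [array([ 0.6074, -0.0488])]
```

View pics/f15.png

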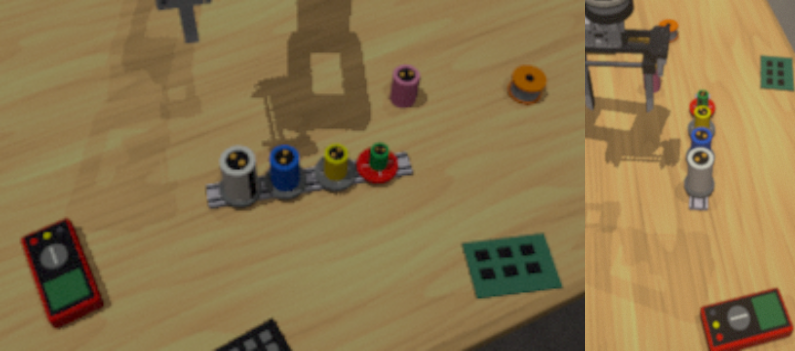

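Run:
```python
from plant import r
print(r.close_job())
```

```text
the job is handed in; nothing more can be done
None
```

I stood green on the red pad, then yellow, blue and white on the next pads along. Each was lowered until it made light contact (about 5–7 N) and then released. I handed the job in at about 31 s with the arm clear of everything.

- **Centring:** each capacitor measured within about 1–1.5 mm of its pad centre from the wrist camera. For green, the last wrist reading was from before blue and white were placed. The final scene-camera readings for green, yellow and blue were within about 2.5 mm, and the picture shows all four upright.
- **Bystanders:** the spool measured within 4 mm of its starting position, in line with the coarse measurement. The multimeter looked unmoved in the pictures, but I did not measure it again.
- **Checks that failed or disagreed:**
  - The final side-camera readings were 10–23 mm off for green, yellow and blue. I put this down to larger capacitors in front hiding them.
  - Green was outside the last wrist picture, so its final check was by the scene camera only.
  - The pad spacings measured 68, 81 and 72 mm instead of an even 76 mm, so I used the measured pad centres.

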